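# Load the tin rack and pin its lid

### The arm

A 7-joint arm with a two-finger parallel gripper is mounted at the origin on the work surface. World frame = base frame: x ahead of the robot, y to its left, z up, the work surface at z = 0. Lengths are in m, angles in rad, forces in N, time in s.
With the tool pointing down it reaches from about 0.425 to 0.875 m from the base axis. Payload 8.4 kg.
Tool frame: the origin (TCP) lies at the very end of the fingers, on their centre line; the grasp point (between the pads) lies 19 mm behind it; x points along the fingers, z is the direction in which the jaws open and shut, and the axes are right-handed (so a half turn about x gives the same grasp; the last joint's range is limited). The gripper opens to 87 mm and grips with 3 to 60 N. Pads are 19 mm wide; open, the fingers measure 117 mm over their backs; the gripper's body (75 mm by 190 mm) begins 51 mm behind the grasp point.
Start: joints at [-1.295, 0.333, 0.04, 1.465, -0.013, 1.343, -0.059], TCP at [0.238, 0.605, 0.223] pointing down, gripper open.
Joint ranges: [-2.58, 2.58], [-0.38, 2.09], [-1.3, 1.39], [0.25, 2.4], [-1.5, 4.64], [0.08, 2.09], [-2.65, 2.65]. Speed limits (rad/s): [2.22, 2.22, 2.79, 2.79, 3.14, 3.14, 3.14].

### API

Orientations are given as a unit quaternion [x, y, z, w].
In Python, from workcell import ctrl gives the robot as it stands.
- The arm moves only by the tool move_arm, never from a script. Its argument "moves" is a list that holds one entry, the list of rows, each a list of 7 numbers: the closure, from -1 (fully open) to 1 (shut), then the shift along the tool's x, y, z in mm, then the turn, a rotation vector about the tool's x, y, z in degrees. In form: [[[grip, dx, dy, dz, rx, ry, rz], ...]]. A call has 1 to 8 rows; each row shifts and turns the pose as measured when the row begins, along the tool's axes as they then stand; what a row does not reach is not made up. A row lasts 1/8 s, in which the tool goes at most 62.5 mm and 10.7 degrees, less where a joint would pass 70% of its speed; a pose out of reach is approached as far as the arm can. A call with a gripper value outside its range is refused whole. The fingers move at their own pace and stop on an object; the grip force is fixed at half the most. Time passes only in rows, so rows that do not move let the fingers close. It gives the time, the measured TCP pose, the force and the opening at its end, in the units of the state.
- ctrl.observe(): the state, without advancing time (a new reading comes with each control period).
- ctrl.snapshot(name): name is "scene" or "top" or "wrist"; returns a dict with "image" (420x560x3 uint8, red, green, blue), "z_map" (420x560 float32, m along the optical axis (not along the pixel's ray), 0 where there is no reading), "vfov" (degrees; the focal length in pixels is half the picture's height over the tangent of half this angle, whatever the lens; pixels are square), "cx", "cy" (the principal point, pixels), "pose" (4x4, takes a point from camera to world coordinates). Camera axes: x right, y down, z forward; pixel columns grow to the right and rows downward; lengths in m; the calibration is good to about 2 mm. A picture is of the moment at which its call begins.
- ctrl.sign_off(): hands the job in, once; it reports no verdict.
The state is a dict: "clock": time; "joint_pos": joint angles; "qvel": joint speeds; "joint_torque": joint torques, N m; "tool_pos": TCP position; "tool_rot": TCP orientation; "ft_force": force on the tool from outside, world axes, zero at the start; "ft_torque": the same for the moment, N m; "grip_width": opening from 0.0 (shut) to 1.0 (fully open).
Only numpy, scipy, OpenCV 4.12 (cv2) and the standard library are available. Lean on these libraries where they do the work, as an engineer would, in place of code of your own. Each camera call takes 0.05 s, during which the arm holds its last target. There are 200 camera calls.

### The job

Load the three steel garnish tins one by one through the open loading mouth at the high end of the sloping rack, so that they roll down to the stop and will come out slimmest first, then the middle-sized, and the stoutest last. Then close the mouth with the loose wooden lid, its two holes over the two brass dowels and the board lying flush on the rack. Leave the glasses and all the other things standing where they are.

Things in the scene. Friction and masses are not known exactly. Their poses are not given: they have to be found in the camera images.
- rack: Dark-wood gravity-feed rack, fixed. Origin: on the tray top, under the loading point. x: level, pointing down the chute to the outlet; y across, z up. Chute floor falls 9 degrees towards +x, from x=-37 to +220 mm. Loading mouth x=-37 to +62, open above and at the back, between two blocks with level tops 88 mm up, 18 mm thick, 116 mm wide over all. Tins come out at the low end in loading order.
- rack_load (a point): Loading point: on the chute floor at the rack's x=0, y=0, 51.7 mm above the rack's foot; axes as the rack's. Mouth width here about 75 mm (80 at the back, 68 at the tunnel). A tin lying across the chute (axis along y), let go here at up to about 15 mm above the floor, rolls by itself down to the stop or to the tin before it.
- rack_tunnel (a point): Entrance of the tunnel, on the chute floor at the rack's x=62 mm. From here to the outlet the chute has smooth waxed walls and a top of two lengthwise brass bars 34 mm apart: inside 68 mm wide and 64 mm high, outside 84 mm wide; highest point 112 mm above the rack's foot.
- rack_stop (a point): Foot of the brass stop lip on the chute floor at the low end, y=0. Queued from here as slim, middle, stout, the tins' centres lie at the rack's x=198, 159 and 110 mm.
- rack_seat (a point): Mid-point between the two upright brass dowels, level with the block tops on which the lid rests (rack's x=12, y=0, 88 mm above its foot); axes as the rack's. The dowels stand at y=-44.5 and +44.5 mm from it, 8 mm in diameter, 14 mm tall, the top 6 mm tapering to 3 mm.
- tin_slim_mid (a point): The slimmest of three stainless garnish tins: a plain closed cylinder 36 mm in diameter and 60 mm long, lying loose on its side on the tray (it can roll). Point: its centre (18 mm above the tray at the start). Its x axis is the cylinder's axis; y and z turn as it rolls.
- tin_middle_mid (a point): The middle-sized of three stainless garnish tins: a plain closed cylinder 46 mm in diameter and 60 mm long, lying loose on its side on the tray (it can roll). Point: its centre (23 mm above the tray at the start). Its x axis is the cylinder's axis; y and z turn as it rolls.
- tin_stout_mid (a point): The stoutest of three stainless garnish tins: a plain closed cylinder 56 mm in diameter and 60 mm long, lying loose on its side on the tray (it can roll). Point: its centre (28 mm above the tray at the start). Its x axis is the cylinder's axis; y and z turn as it rolls.
- lid_mid (a point): Loose wooden lid, lying flat with its handle up: board 60 (x) by 112 (y) by 10 mm thick, two 10.5 mm through holes at x=0, y=-44.5 and +44.5 mm; on its middle an upright wooden handle fin 12 mm thick (x), 46 mm long (y), its top 44 mm above the board's underside. Point: the centre, 22 mm above the underside. Either way round fits.
- jar: Bystander: closed clamp-lid glass jar, about 74 mm in diameter with its wires, 88 mm tall. Origin under its centre.
- jigger: Bystander: steel double-cone jigger, 46 mm in diameter, 78 mm tall. Origin under its centre.
- cellar: Bystander: wooden salt cellar, 68 mm in diameter, 60 mm tall. Origin under its centre.
- coupe_a: Bystander: etched glass coupe standing at the far side on a fixed clear acrylic tray (160 by 270 mm, rim 22 mm tall), 94 mm in diameter, 140 mm tall. Origin under its foot.
- coupe_b: Bystander: second etched glass coupe, standing among the things, 94 mm in diameter, 140 mm tall. Origin under its foot.
- strainer: Bystander: steel julep strainer, bowl 78 mm in diameter (origin under its centre), handle reaching to x=-155 mm, 14 mm tall.
- press: Bystander: wooden citrus press, 210 mm (x) by 64 mm, 75 mm tall. Origin on its midline, under it, 20 mm from its +x end.
Not all that is in view belongs to the job. Leave any red or turquoise look-alike of the part that bears lid_mid alone.

How it is judged:
By the outcome, as a careful person would: the job done as asked, in the order asked, and still so for the second after the job is handed in, with the robot touching nothing.
It also fails if it takes over 72 s, if anything falls off the work surface, if the arm or the gripper's body presses on something with over 40 N, if the wrist force passes 120 N, or if a joint passes its speed limit or range.

## Working session

There is one attempt and no reset: what is moved stays moved. The work goes in short steps, Python scripts to look and compute and a tool call to move; the robot and the scene stay as the last step left them, time stands still between calls to the robot, and variables do not carry over. Pictures are saved under pics/ and viewed, about 8 in all and at most 12, crops included, and the job is handed in when it is done.

Besides the shell and the picture viewer there is one more tool, called after "Request:" in YAML: its name, and indented under it one key for each argument. move_arm: Moves the arm, as the interface text tells. Its arguments: {"type":"object","properties":{"moves":{"type":"array"}},"required":["moves"]}

```bash
mkdir -p pics; ls; cat > h.py <<'E'
import numpy as np, cv2
from workcell import ctrl
def snap(n,f=None):
    s=ctrl.snapshot(n)
    np.savez('last_'+n+'.npz',**{k:np.array(v) for k,v in s.items()})
    if f: cv2.imwrite('pics/'+f,s['image'][:,:,::-1])
    return s
def world(s):
    z=s['z_map'];h,w=z.shape;f=h/2/np.tan(np.radians(float(s['vfov']))/2)
    u,v=np.meshgrid(np.arange(w),np.arange(h))
    P=np.stack([(u-s['cx'])/f*z,(v-s['cy'])/f*z,z,np.ones_like(z)],-1)@np.array(s['pose']).T
    return P[...,:3]
def load(n): return dict(np.load('last_'+n+'.npz'))
E
python3 - <<'E'
from h import *
a=snap('top','top.png');b=snap('scene','scene.png')
for s in (a,b): print(s['vfov'],s['cx'],s['cy'],np.round(s['pose'],3).tolist())
print(ctrl.observe())
E
```

```text
pics
46.076739992141654 282.8742208397486 210.80653180296991 [[-0.011, -0.998, 0.069, 0.387], [-1.0, 0.012, 0.006, -0.003], [-0.007, -0.068, -0.998, 1.47], [0.0, 0.0, 0.0, 1.0]]
48.47463892609614 274.93890766481536 209.1146574201441 [[0.511, 0.509, -0.693, 1.28], [0.859, -0.283, 0.426, -0.485], [0.021, -0.813, -0.582, 0.748], [0.0, 0.0, 0.0, 1.0]]
{'clock': 0.1, 'joint_pos': array([-1.29519761,  0.3338417 ,  0.03985615,  1.46619181, -0.01341524,
        1.34329701, -0.05849942]), 'qvel': array([ 0.0014978 , -0.00122115,  0.00070904, -0.00093716,  0.00038661,
        0.00068913, -0.00184889]), 'joint_torque': array([ 3.65026033e-03, -6.57806897e+01,  1.33965790e+00, -4.04712832e+01,
       -5.98110189e-02,  4.08144691e-02,  1.25489137e-04]), 'tool_pos': array([0.23780748, 0.60447424, 0.22174264]), 'tool_rot': array([-0.39840837,  0.58481264,  0.39777768,  0.58398448]), 'ft_force': array([0.17475543, 0.38193491, 0.47546711]), 'ft_torque': array([ 0.0153265 , -0.03132377, -0.01275593]), 'grip_width': 0.9986853857803291}
```

View pics/top.png

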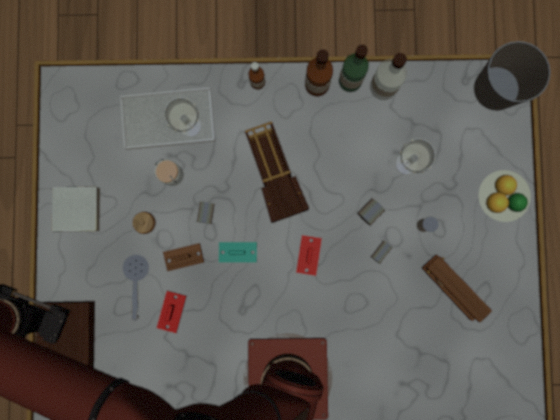

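View pics/scene.png

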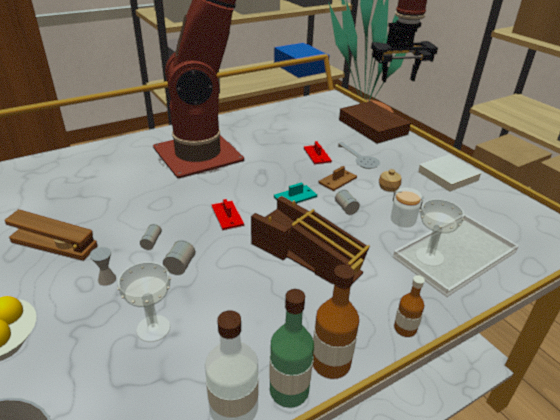

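Top view: the candidates for the lid are brown (184,257), turquoise (238,252), red (308,255) and red (171,312). I choose brown. The tins are at (205,212), (371,211) and (382,251); the object at (430,225) is the jigger. The rack's mouth is at (285,200) and its outlet at (260,130).

```bash
cat > m.py <<'E'
from h import *
s=load('top');W=world(s)
def blob(u,v,zmin=.008,r=60):
    m=((W[...,2]>zmin)&(s['z_map']>0)).astype(np.uint8)
    n,l=cv2.connectedComponents(m,connectivity=4)
    k=l[v,u]; return W[l==k] if k else None
for n,(u,v) in dict(tA=(205,212),tB=(371,211),tC=(382,251),lid=(184,257),rack=(285,200),jig=(430,225),cel=(143,222),jar=(168,172),cb=(416,157),turq=(238,252),red=(308,255)).items():
    p=blob(u,v)
    if p is None: print(n,None);continue
    r=cv2.minAreaRect(p[:,:2].astype(np.float32)*1000)
    print(n,len(p),'ctr',np.round(r[0],0),'size',np.round(r[1],0),'ang',round(r[2],1),'ztop',np.percentile(p[:,2],[50,90,99]).round(3),p[:,:2].mean(0).round(3))
I=s['image']
c=np.hstack([cv2.resize(I[115:285,120:320],None,fx=2.3,fy=2.3,interpolation=2),cv2.resize(I[185:270,345:445],(320,391),interpolation=2)])
cv2.imwrite('pics/crop1.png',c[:,:,::-1]);print(c.shape)
E
python3 m.py
```

```text
tA 321 ctr [487. 234.] size [45. 64.] ang 80.5 ztop [0.042 0.048 0.052] [0.485 0.232]
tB 422 ctr [ 481. -247.] size [55. 64.] ang 45.5 ztop [0.052 0.058 0.061] [ 0.481 -0.245]
tC 260 ctr [ 363. -280.] size [40. 60.] ang 52.0 ztop [0.033 0.039 0.042] [ 0.365 -0.276]
lid 635 ctr [356. 303.] size [ 59. 113.] ang 13.3 ztop [0.012 0.038 0.049] [0.357 0.302]
rack 3155 ctr [607.  28.] size [288. 114.] ang 16.4 ztop [0.053 0.099 0.113] [0.589 0.027]
jig 257 ctr [ 442. -406.] size [43. 43.] ang 1.8 ztop [0.078 0.083 0.086] [ 0.442 -0.405]
cel 415 ctr [458. 413.] size [62. 62.] ang 35.1 ztop [0.043 0.05  0.064] [0.457 0.411]
jar 595 ctr [603. 341.] size [78. 69.] ang 66.5 ztop [0.085 0.089 0.092] [0.598 0.332]
cb 981 ctr [ 627. -362.] size [92. 93.] ang 90.0 ztop [0.107 0.14  0.145] [ 0.631 -0.368]
turq 643 ctr [370. 143.] size [113.  59.] ang 89.3 ztop [0.012 0.032 0.048] [0.369 0.144]
red 645 ctr [355. -66.] size [ 60. 116.] ang 80.2 ztop [0.012 0.037 0.048] [ 0.357 -0.067]
(391, 780, 3)
```

View pics/crop1.png

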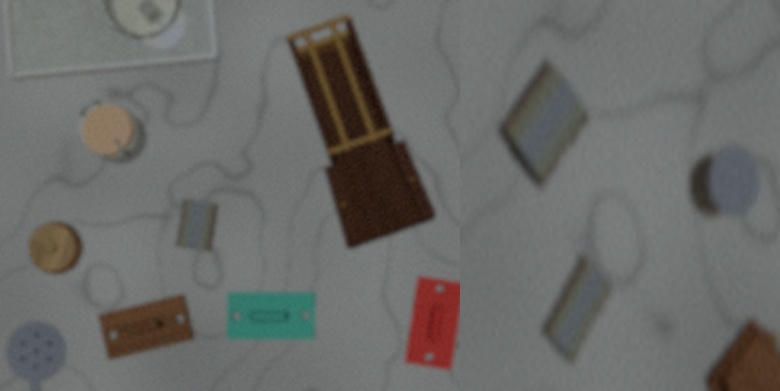

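The crop confirms the choice: slim is C, at world (0.363,-0.280). Middle is A at (0.487,0.234) and stout is B at (0.481,-0.247). The brown two-hole lid is at (0.356,0.303). Next I'll write a planner and fit the rack.

```bash
cat > plan.py <<'E'
# plan.py x y z(mm) jawyaw(deg) grip [maxstep mm]
import sys
from h import *
from scipy.spatial.transform import Rotation as Ro
def plan(x,y,z,yaw,g,step=55):
    o=ctrl.observe();p=o['tool_pos']*1000;R=Ro.from_quat(o['tool_rot']);zz=R.as_matrix()[:,2]
    cur=np.degrees(np.arctan2(zz[1],zz[0]))
    print('at',p.round(1),'jaw',round(cur,1),'xdown',R.as_matrix()[:,0].round(3),'F',o['ft_force'].round(1),'grip',round(o['grip_width'],3),'t',round(o['clock'],2),'q',o['joint_pos'].round(2))
    yaw=np.radians(cur+(yaw-cur+90)%180-90); c,s=np.cos(yaw),np.sin(yaw)
    xa=np.array([0,0,-1.]);za=np.array([c,s,0]);ya=np.cross(za,xa)
    G=Ro.from_matrix(np.stack([xa,ya,za],1)); d=np.array([x,y,z])-p
    rv=(R.inv()*G).as_rotvec(degrees=True)
    n=int(max(1,np.ceil(np.linalg.norm(d)/step),np.ceil(np.linalg.norm(rv)/10)))
    print('n',n,'total tool-shift',R.inv().apply(d).round(1),'rot',rv.round(1))
    for i in range(n):
        Ri=R*Ro.from_rotvec(rv*i/n,degrees=True)
        print([g]+Ri.inv().apply(d/n).round(1).tolist()+(rv/n).round(1).tolist(),end=', ')
    print()
if __name__=='__main__': plan(*map(float,sys.argv[1:]))
E
python3 plan.py 500 250 250 50 -1
python3 - <<'E'
from h import *
s=load('top');W=world(s)
m=(W[...,2]>.08)&(W[...,2]<.096)&(np.hypot(W[...,0]-.53,W[...,1]+.0)<.1)&(s['z_map']>0)
v,u=np.nonzero(m);p=W[m];r=cv2.minAreaRect(p[:,:2].astype(np.float32)*1000);print(len(p),r,u.min(),u.max(),v.min(),v.max())
m=(W[...,2]>.02)&(np.hypot(W[...,0]-.6,W[...,1]-.03)<.2)&(s['z_map']>0)
p=W[m];print(cv2.minAreaRect(p[:,:2].astype(np.float32)*1000), np.percentile(p[:,2],99))
# tool yellow dowels
I=s['image'].astype(int);b=(I[...,0]-I[...,2]>45)&(I[...,1]-I[...,2]>25)
for (v,u) in np.argwhere(b[120:225,240:315])+[120,240]:
    if v>178: print(u,v,W[v,u].round(3),I[v,u])
E
```

```text
at [237.8 604.5 221.7] jaw 68.5 xdown [-0.    -0.001 -1.   ] F [0.2 0.4 0.5] grip 0.999 t 0.1 q [-1.3   0.33  0.04  1.47 -0.01  1.34 -0.06]
n 9 total tool-shift [ -27.9 -373.8 -233.9] rot [18.5 -0.1  0. ]
[-1.0, -3.1, -41.5, -26.0, 2.1, -0.0, 0.0], [-1.0, -3.1, -42.4, -24.5, 2.1, -0.0, 0.0], [-1.0, -3.1, -43.3, -22.9, 2.1, -0.0, 0.0], [-1.0, -3.1, -44.1, -21.4, 2.1, -0.0, 0.0], [-1.0, -3.1, -44.8, -19.8, 2.1, -0.0, 0.0], [-1.0, -3.1, -45.5, -18.2, 2.1, -0.0, 0.0], [-1.0, -3.1, -46.1, -16.5, 2.1, -0.0, 0.0], [-1.0, -3.1, -46.7, -14.8, 2.1, -0.0, 0.0], [-1.0, -3.1, -47.2, -13.1, 2.1, -0.0, 0.0], 
466 ((543.081787109375, 12.188278198242188), (153.15280151367188, 114.072265625), 18.741037368774414) 261 308 159 221
((598.9965209960938, 31.099143981933594), (271.62591552734375, 114.06310272216797), 18.714872360229492) 0.11332175945719745
264 179 [0.569 0.057 0.115] [82 63 36]
265 179 [0.569 0.054 0.112] [87 66 37]
266 179 [0.569 0.051 0.112] [95 76 45]
267 179 [0.569 0.049 0.113] [94 75 42]
268 179 [0.569 0.046 0.114] [94 75 43]
269 179 [0.569 0.043 0.111] [89 71 39]
270 179 [0.568 0.04  0.119] [90 69 39]
271 179 [0.57  0.038 0.108] [87 66 38]
264 180 [0.567 0.057 0.111] [90 71 40]
265 180 [0.566 0.054 0.113] [94 74 40]
266 180 [0.567 0.051 0.111] [91 72 38]
267 180 [0.567 0.049 0.106] [89 69 39]
264 181 [0.564 0.057 0.112] [81 61 33]
265 181 [0.574 0.057 0.036] [77 58 30]
```

Request:
move_arm:
  moves:
    - [[-1, -4, -52, -32, 2, 0, 0], [-1, -4, -53, -31, 2, 0, 0], [-1, -4, -54, -29, 2, 0, 0], [-1, -4, -55, -27, 2, 0, 0], [-1, -4, -55, -26, 2, 0, 0], [-1, -4, -56, -24, 2, 0, 0], [-1, -4, -56, -22, 2, 0, 0], [-1, -4, -57, -20, 2, 0, 0]]

```text
clock: 1.1
tool_pos: [0.5248, 0.202, 0.2511]
tool_rot: [-0.314, 0.636, 0.313, 0.632]
ft_force: [0.7, 0.6, -0.3]
grip_width: 1.001
```

```bash
python3 plan.py 420 -220 240 50 -1 61
```

```text
at [524.8 202.  251.1] jaw 52.6 xdown [-0.005 -0.004 -1.   ] F [ 0.7  0.6 -0.3] grip 1.001 t 1.1 q [-0.79  0.14  0.38  1.65 -0.05  1.36  0.52]
n 8 total tool-shift [  13.2 -173.  -398.9] rot [ 2.6 -0.3 -0.1]
[-1.0, 1.7, -21.6, -49.9, 0.3, -0.0, -0.0], [-1.0, 1.6, -21.9, -49.7, 0.3, -0.0, -0.0], [-1.0, 1.6, -22.2, -49.6, 0.3, -0.0, -0.0], [-1.0, 1.6, -22.5, -49.5, 0.3, -0.0, -0.0], [-1.0, 1.5, -22.8, -49.4, 0.3, -0.0, -0.0], [-1.0, 1.5, -23.0, -49.2, 0.3, -0.0, -0.0], [-1.0, 1.5, -23.3, -49.1, 0.3, -0.0, -0.0], [-1.0, 1.4, -23.6, -49.0, 0.3, -0.0, -0.0],
```

Request:
move_arm:
  moves:
    - [[-1, 2, -22, -50, 0, 0, 0], [-1, 2, -22, -50, 0, 0, 0], [-1, 2, -22, -50, 0, 0, 0], [-1, 2, -22, -50, 0, 0, 0], [-1, 1, -23, -49, 1, 0, 0], [-1, 1, -23, -49, 1, 0, 0], [-1, 1, -23, -49, 1, 0, 0], [-1, 1, -24, -49, 1, 0, 0]]

```text
clock: 2.1
tool_pos: [0.4175, -0.2359, 0.2397]
tool_rot: [-0.29, 0.648, 0.288, 0.643]
ft_force: [1.7, 0.2, -0.4]
grip_width: 1.003
```

```bash
python3 plan.py 363 -280 180 52 -1 61; cat >> h.py <<'E'
def tin(s,x,y,zc,rad):
    """centre/axis of a lying tin near (x,y) from the top band of the cylinder"""
    W=world(s);m=(s['z_map']>0)&(W[...,2]>.008)&(W[...,2]<2*rad+.008)&(np.hypot(W[...,0]-x,W[...,1]-y)<.06)
    n,l,st,_=cv2.connectedComponentsWithStats(m.astype(np.uint8));k=1+st[1:,4].argmax();p=W[l==k]
    r=cv2.minAreaRect(p[:,:2].astype(np.float32)*1000)
    (cx,cy),(a,b),g=r
    t=p[p[:,2]>np.percentile(p[:,2],97)-.006];q=t[:,:2]-t[:,:2].mean(0);d=np.linalg.svd(q,full_matrices=0)[2][0]
    print('tin n',len(p),'ctr',np.round([cx,cy],1),'size',np.round([a,b],1),'ang',round(g,1),'| top band ctr',(t[:,:2].mean(0)*1000).round(1),'jaw ang',round((np.degrees(np.arctan2(d[1],d[0]))+90)%180,1),'ztop',np.percentile(p[:,2],97).round(4))
E
python3 -c "
from h import *
s=snap('wrist','w1.png');tin(s,.363,-.28,.018,.018)"
```

```text
at [ 417.5 -235.9  239.7] jaw 48.3 xdown [-0.005 -0.005 -1.   ] F [ 1.7  0.2 -0.4] grip 1.003 t 2.1 q [-0.41 -0.08  0.8   1.87  0.07  1.33  1.21]
n 2 total tool-shift [ 60.2  11.3 -68.8] rot [-3.7 -0.4 -0.1]
[-1.0, 30.1, 5.6, -34.4, -1.9, -0.2, -0.0], [-1.0, 30.0, 6.8, -34.3, -1.9, -0.2, -0.0], 
tin n 1628 ctr [ 362.3 -278.4] size [35.5 60.2] ang 51.4 | top band ctr [ 362.1 -277.7] jaw ang 50.8 ztop 0.0352
```

View pics/w1.png

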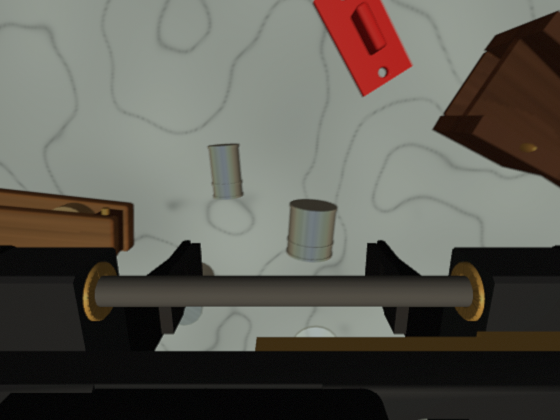

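Wrist view: the slim tin is at (226,170), the stout one at (312,230) and the press at the left edge. The slim fit is clean: 35.5×60.2 mm, centre (362,-278), jaw angle 51°.

```bash
python3 -c "
from h import *
s=load('wrist');tin(s,.481,-.246,.028,.028)"; python3 plan.py 362 -278 60 51 -1 61
```

```text
tin n 2717 ctr [ 479.3 -249.1] size [55.7 60.7] ang 44.5 | top band ctr [ 478.6 -248.8] jaw ang 44.4 ztop 0.0549
at [ 414.4 -243.4  240. ] jaw 47.8 xdown [-0.005 -0.007 -1.   ] F [-4.4 -4.6  0.6] grip 0.999 t 2.15 q [-0.4  -0.08  0.81  1.87  0.07  1.33  1.22]
n 4 total tool-shift [180.5  15.8 -59.3] rot [-3.2 -0.5  0. ]
[-1.0, 45.1, 3.9, -14.8, -0.8, -0.1, 0.0], [-1.0, 45.1, 4.1, -14.9, -0.8, -0.1, 0.0], [-1.0, 45.1, 4.3, -14.9, -0.8, -0.1, 0.0], [-1.0, 45.0, 4.6, -14.9, -0.8, -0.1, 0.0],
```

Request:
move_arm:
  moves:
    - [[-1, 40, 5, -20, -1, 0, 0], [-1, 40, 5, -20, -1, 0, 0], [-1, 45, 4, -15, -1, 0, 0], [-1, 45, 4, -6, 0, 0, 0], [-1, 0, 0, 0, 0, 0, 0]]

```text
clock: 2.78
tool_pos: [0.3571, -0.2815, 0.0664]
tool_rot: [-0.304, 0.641, 0.3, 0.637]
ft_force: [0.4, 0.1, 0.3]
grip_width: 1.002
```

```bash
python3 plan.py 362 -278 4 51 -1 61
```

```text
at [ 357.1 -281.5   66.4] jaw 50.6 xdown [-0.003 -0.007 -1.   ] F [0.4 0.1 0.3] grip 1.002 t 2.77 q [-0.31  0.1   0.93  2.14 -0.09  0.94  1.55]
n 2 total tool-shift [62.4 -1.4  6.3] rot [-0.4 -0.4  0.1]
[-1.0, 31.2, -0.7, 3.1, -0.2, -0.2, 0.1], [-1.0, 31.2, -0.7, 3.0, -0.2, -0.2, 0.1],
```

Request:
move_arm:
  moves:
    - [[-1, 30, 0, 4, 0, 0, 0], [-1, 26, -1, 3, 0, 0, 0], [-1, 5, 0, 0, 0, 0, 0], [1, 0, 0, 0, 0, 0, 0], [1, 0, 0, 0, 0, 0, 0], [1, 0, 0, 0, 0, 0, 0], [1, 0, 0, 0, 0, 0, 0], [1, 0, 0, 0, 0, 0, 0]]

```text
clock: 3.78
tool_pos: [0.3702, -0.2784, 0.0132]
tool_rot: [-0.307, 0.637, 0.299, 0.641]
ft_force: [0.1, 0.8, -0.3]
grip_width: 0.519
```

```bash
python3 plan.py 440 -150 230 19 1 61
```

```text
at [ 370.2 -278.4   13.2] jaw 50.7 xdown [ 0.008 -0.008 -1.   ] F [ 0.1  0.8 -0.3] grip 0.519 t 3.77 q [-0.25  0.25  0.88  2.17 -0.26  0.82  1.68]
n 5 total tool-shift [-217.2   24.8  143.4] rot [31.7  0.1  0.7]
[1.0, -43.4, 5.0, 28.7, 6.3, 0.0, 0.1], [1.0, -43.4, 8.2, 27.9, 6.3, 0.0, 0.1], [1.0, -43.4, 11.3, 26.8, 6.3, 0.0, 0.1], [1.0, -43.4, 14.3, 25.4, 6.3, 0.0, 0.1], [1.0, -43.4, 17.1, 23.6, 6.3, 0.0, 0.1],
```

Request:
move_arm:
  moves:
    - [[-1, 0, 0, 0, 0, 0, 0], [-1, 4, 0, -5, 0, 0, 0], [-1, 2, 0, 0, 0, 0, 0]]

```text
clock: 4.15
tool_pos: [0.3668, -0.2826, 0.0069]
tool_rot: [-0.307, 0.637, 0.299, 0.641]
ft_force: [-0.8, -0.5, -1.7]
grip_width: 0.771
```

```bash
python3 plan.py 362 -278 4 51 1 61;python3 -c "
from h import *
s=snap('wrist');tin(s,.363,-.28,.018,.018)"
```

```text
at [ 366.8 -282.6    6.9] jaw 50.7 xdown [ 0.008 -0.008 -1.   ] F [-0.8 -0.5 -1.7] grip 0.771 t 4.15 q [-0.23  0.26  0.88  2.17 -0.28  0.81  1.71]
n 1 total tool-shift [2.8 6.6 0.5] rot [-0.3 -0.   0.7]
[1.0, 2.8, 6.6, 0.5, -0.3, -0.0, 0.7], 
tin n 5688 ctr [ 352.9 -270.7] size [35.8 36.9] ang 51.9 | top band ctr [ 350.1 -268.8] jaw ang 51.1 ztop 0.0349
```

Request:
move_arm:
  moves:
    - [[-1, 3, 6, 0, 0, 0, 1], [1, 0, 0, 0, 0, 0, 0], [1, 0, 0, 0, 0, 0, 0], [1, 0, 0, 0, 0, 0, 0], [1, 0, 0, 0, 0, 0, 0], [1, 0, 0, 0, 0, 0, 0], [1, 0, 0, 0, 0, 0, 0], [1, 0, 0, 0, 0, 0, 0]]

```text
clock: 5.2
tool_pos: [0.3619, -0.2782, 0.0034]
tool_rot: [-0.301, 0.64, 0.305, 0.638]
ft_force: [-0.7, -0.5, -1.1]
grip_width: 0.406
```

```bash
python3 plan.py 420 -130 220 19 1 61
```

```text
at [ 361.9 -278.2    3.4] jaw 50.7 xdown [-0.006  0.004 -1.   ] F [-0.7 -0.5 -1.1] grip 0.406 t 5.2 q [-0.22  0.27  0.87  2.17 -0.28  0.82  1.71]
n 5 total tool-shift [-216.4   50.5  151.3] rot [31.7 -0.2 -0.4]
[1.0, -43.3, 10.1, 30.3, 6.3, -0.0, -0.1], [1.0, -43.3, 13.3, 29.0, 6.3, -0.0, -0.1], [1.0, -43.3, 16.4, 27.4, 6.3, -0.0, -0.1], [1.0, -43.3, 19.3, 25.4, 6.3, -0.0, -0.1], [1.0, -43.3, 21.9, 23.2, 6.3, -0.0, -0.1],
```

Request:
move_arm:
  moves:
    - [[1, -43, 10, 30, 0, 0, 0], [1, -43, 10, 30, 6, 0, 0], [1, -43, 13, 29, 6, 0, 0], [1, -43, 16, 40, 6, 0, 0], [1, -43, 20, 40, 6, 0, 0], [1, -20, 22, 50, 6, 0, 0], [1, 0, 24, 50, 0, 0, 0], [1, 0, 20, 40, 0, 0, 0]]

```text
clock: 6.2
tool_pos: [0.548, 0.0022, 0.2414]
tool_rot: [-0.118, 0.698, 0.125, 0.695]
ft_force: [0.4, -0.3, -0.3]
grip_width: 0.403
```

```bash
python3 plan.py 600 20 270 19 1 61; python3 -c "
from h import *
snap('wrist','w2.png')"
```

```text
at [548.    2.2 241.4] jaw 19.8 xdown [-0.006  0.009 -1.   ] F [ 0.4 -0.3 -0.3] grip 0.403 t 6.2 q [-0.71  0.13  0.7   1.71 -0.09  1.34  0.35]
n 2 total tool-shift [-28.7  -0.5  54.9] rot [ 0.8 -0.1 -0.6]
[1.0, -14.4, -0.3, 27.5, 0.4, -0.1, -0.3], [1.0, -14.3, -0.1, 27.5, 0.4, -0.1, -0.3],
```

View pics/w2.png

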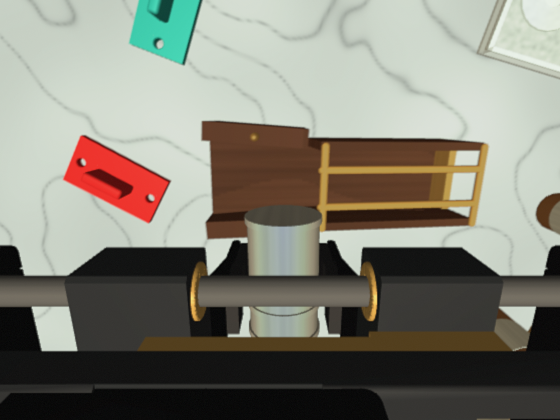

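Wrist view: I see the rack from above. The +y block and dowel are at (254,137), the tunnel crossbar at x≈325 px and the stop at x≈478 px. The held tin is at (283,260).

```bash
cat > rack.py <<'E'
from h import *
s=load('wrist');W=world(s);I=s['image'].astype(int)
Z=W[...,2]
u,v=np.meshgrid(np.arange(560),np.arange(420))
m=(Z>.082)&(Z<.093)&(u>195)&(u<312)&(v>110)&(v<160)
n,l,st,_=cv2.connectedComponentsWithStats(m.astype(np.uint8));k=1+st[1:,4].argmax();p=W[l==k]
r=cv2.minAreaRect(p[:,:2].astype(np.float32)*1000);print('block+y',len(p),r,np.median(p[:,2]))
m=(Z>.082)&(Z<.093)&(u>195)&(u<245)&(v>205)&(v<245)
p2=W[m];print('block-y',len(p2),cv2.minAreaRect(p2[:,:2].astype(np.float32)*1000))
b=(I[...,0]-I[...,2]>60)&(I[...,1]-I[...,2]>30)&(u>240)&(u<270)&(v>125)&(v<148)
print('dowel',np.argwhere(b).mean(0),np.median(W[b],0),W[b][:,2].max(), b.sum(),'ray at z=.1')
# ray/plane for dowel pixel at its centroid, z=.095
vv,uu=np.argwhere(b).mean(0);f=210/np.tan(np.radians(float(s['vfov']))/2);P=s['pose']
d=P[:3,:3]@np.array([(uu-s['cx'])/f,(vv-s['cy'])/f,1]);o=P[:3,3];print((o+d*(.097-o[2])/d[2]).round(4))
# whole rack hull above 20mm
m=(Z>.02)&(Z<.125)&(u>195)&(u<490)&(v>115)&(v<205)
p=W[m];t=np.radians(18.7);R=np.array([[np.cos(t),np.sin(t)],[-np.sin(t),np.cos(t)]])
q=p[:,:2]@R.T*1000;print('rackframe u',np.percentile(q[:,0],[.3,99.7]),'v',np.percentile(q[:,1],[.3,99.7]))
E
python3 rack.py
```

```text
block+y 2057 ((501.65447998046875, 46.650569915771484), (99.73784637451172, 18.056278228759766), 15.3696870803833) 0.08723131081306956
block-y 726 ((503.31292724609375, -51.831207275390625), (39.87868881225586, 18.700855255126953), 22.129064559936523)
dowel [136.66666667 253.88888889] [0.50263182 0.04626713 0.09788381] 0.10240170936334614 63 ray at z=.1
[0.5025 0.0461 0.097 ]
rackframe u [441.04482544 709.09580507] v [-192.96506837 -106.20518427]
```

```bash
python3 plan.py 505 0 140 18.7 1 61
```

```text
at [550.7   8.1 240.7] jaw 20.1 xdown [-0.005  0.009 -1.   ] F [-0.8  6.9 -1.1] grip 0.407 t 6.25 q [-0.71  0.13  0.69  1.71 -0.1   1.34  0.35]
n 2 total tool-shift [100.9   7.1 -45.6] rot [ 1.4 -0.1 -0.6]
[1.0, 50.4, 3.5, -22.8, 0.7, -0.0, -0.3], [1.0, 50.4, 3.5, -22.9, 0.7, -0.0, -0.3],
```

Request:
move_arm:
  moves:
    - [[1, 40, 4, -23, 1, 0, 0], [1, 40, 3, -23, 0, 0, -1], [1, 20, 0, 0, 0, 0, 0], [1, 0, 0, 0, 0, 0, 0]]

```text
clock: 6.75
tool_pos: [0.5032, 0.0002, 0.137]
tool_rot: [-0.122, 0.698, 0.115, 0.696]
ft_force: [0.3, -0.1, -0.5]
grip_width: 0.404
```

```bash
python3 plan.py 505.4 0 64 18.7 1 61
```

```text
at [5.032e+02 2.000e-01 1.370e+02] jaw 19.2 xdown [-0.001 -0.011 -1.   ] F [ 0.3 -0.1 -0.5] grip 0.404 t 6.75 q [-0.73  0.1   0.68  1.95 -0.06  1.11  0.31]
n 2 total tool-shift [73.  -0.2  2.3] rot [ 0.5 -0.2  0.6]
[1.0, 36.5, -0.1, 1.1, 0.3, -0.1, 0.3], [1.0, 36.5, -0.3, 1.1, 0.3, -0.1, 0.3],
```

Request:
move_arm:
  moves:
    - [[1, 30, 0, 2, 1, 0, 1], [1, 25, 0, 0, 0, 0, 0], [1, 14, 0, 0, 0, 0, 0], [1, 3, 0, 0, 0, 0, 0]]

```text
clock: 7.25
tool_pos: [0.508, 0.0009, 0.0671]
tool_rot: [-0.109, 0.698, 0.115, 0.698]
ft_force: [0.2, 0.1, -1.0]
grip_width: 0.402
```

```bash
python3 plan.py 505.4 0 64 18.7 1 61
```

```text
at [508.    0.9  67.1] jaw 18.2 xdown [-0.001  0.008 -1.   ] F [ 0.2  0.1 -1. ] grip 0.402 t 7.25 q [-0.69  0.22  0.68  2.01 -0.18  0.97  0.4 ]
n 1 total tool-shift [ 3.1 -0.1 -2.8] rot [-0.5  0.1 -0.4]
[1.0, 3.1, -0.1, -2.8, -0.5, 0.1, -0.4],
```

Centred with a light force; release partly, then lift straight.

Request:
move_arm:
  moves:
    - [[1, 4, 0, -3, 0, 0, 0], [-0.4, 0, 0, 0, 0, 0, 0], [-0.4, 0, 0, 0, 0, 0, 0], [-0.4, 0, 0, 0, 0, 0, 0], [-0.4, 0, 0, 0, 0, 0, 0], [-0.4, -20, 0, 0, 0, 0, 0], [-0.4, -40, 0, 0, 0, 0, 0], [-0.4, -50, 0, 0, 0, 0, 0]]

```text
clock: 8.25
tool_pos: [0.5042, -0.001, 0.1751]
tool_rot: [-0.109, 0.699, 0.114, 0.697]
ft_force: [0.6, 0.4, 0.9]
grip_width: 0.699
```

```bash
python3 plan.py 490 150 250 40 -1 61; python3 -c "
from h import *
snap('wrist','w3.png')"
```

```text
at [504.2  -1.  175.1] jaw 18.2 xdown [-0.004  0.006 -1.   ] F [0.6 0.4 0.9] grip 0.699 t 8.25 q [-0.75  0.07  0.7   1.9  -0.05  1.19  0.29]
n 3 total tool-shift [-73.9 148.4  33.6] rot [-21.8  -0.   -0.4]
[-1.0, -24.6, 49.5, 11.2, -7.3, -0.0, -0.1], [-1.0, -24.7, 47.6, 17.4, -7.3, -0.0, -0.1], [-1.0, -24.9, 45.0, 23.2, -7.3, -0.0, -0.1],
```

View pics/w3.png

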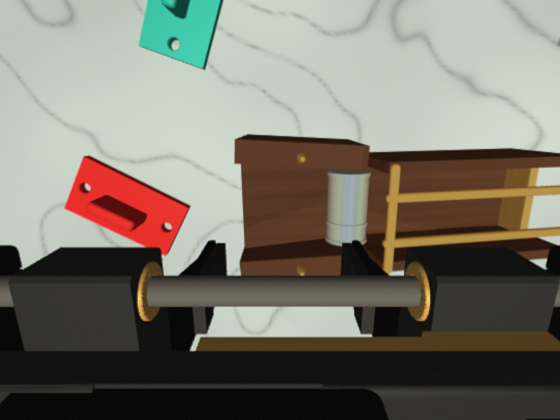

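Wrist view: the slim tin lies square in the mouth at (348,205), just past the fingers and short of the crossbar. I will check whether it rolled once I've moved on.

Request:
move_arm:
  moves:
    - [[-1, -25, 45, 11, -7, 0, 0], [-1, -25, 48, 17, -8, 0, 0], [-1, -15, 50, 25, -10, 0, 0], [-1, 0, 45, 32, -10, 0, 0], [-1, 0, 10, 30, -10, 0, 0], [-1, 0, 0, 10, -10, 0, 0]]

```text
clock: 9.05
tool_pos: [0.4984, 0.2517, 0.2542]
tool_rot: [-0.427, 0.556, 0.431, 0.568]
ft_force: [0.2, -0.9, -0.2]
grip_width: 0.997
```

```bash
python3 -c "
from h import *
s=snap('wrist');tin(s,.487,.234,.023,.023)
s=snap('scene','s2.png');
import cv2;cv2.imwrite('pics/s2c.png',cv2.resize(s['image'][180:300,230:380,::-1],None,fx=4,fy=4,interpolation=2))"; python3 plan.py 487 234 60 80 -1
```

```text
tin n 2036 ctr [483.6 234.6] size [45.6 60.4] ang 80.8 | top band ctr [483.2 234.9] jaw ang 80.3 ztop 0.0451
at [498.5 250.6 254. ] jaw 74.4 xdown [ 0.009  0.013 -1.   ] F [-0.1 -0.2  0.4] grip 0.998 t 9.15 q [-0.97  0.12  0.47  1.68 -0.06  1.34  0.81]
n 4 total tool-shift [193.7   7.7 -22.1] rot [-5.6  0.9  0.4]
[-1.0, 48.4, 1.9, -5.5, -1.4, 0.2, 0.1], [-1.0, 48.4, 2.0, -5.3, -1.4, 0.2, 0.1], [-1.0, 48.5, 2.0, -5.1, -1.4, 0.2, 0.1], [-1.0, 48.5, 2.1, -4.8, -1.4, 0.2, 0.1],
```

View pics/s2c.png

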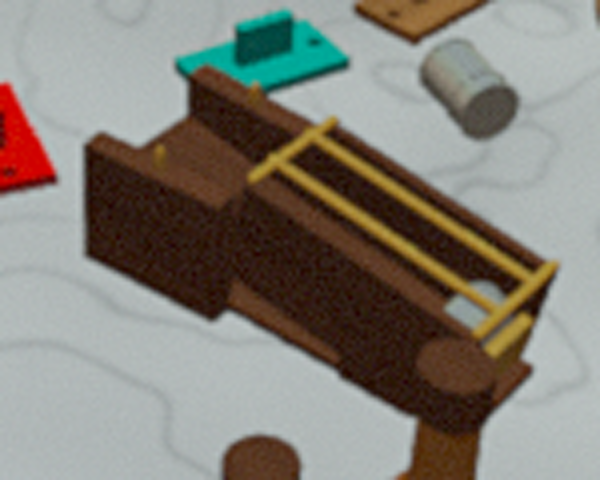

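The slim tin has rolled to the stop, at (485,305) in the crop. The middle tin is at (483.5,234.7), jaw angle 80.5.

Request:
move_arm:
  moves:
    - [[-1, 45, 3, -6, -2, 0, 0], [-1, 45, 3, -6, -2, 0, 0], [-1, 45, 3, -6, -2, 1, 0], [-1, 45, 3, -4, 0, 0, 0], [-1, 15, 0, 0, 0, 0, 0], [-1, 0, 0, 0, 0, 0, 0]]

```text
clock: 9.9
tool_pos: [0.4852, 0.2287, 0.0557]
tool_rot: [-0.452, 0.544, 0.446, 0.549]
ft_force: [0.3, -0.0, -0.3]
grip_width: 1.003
```

```bash
python3 plan.py 483.5 234.7 6 80.5 -1
```

```text
at [485.2 228.7  55.7] jaw 78.8 xdown [ 0.01  -0.002 -1.   ] F [ 0.3 -0.  -0.3] grip 1.003 t 9.9 q [-0.92  0.27  0.45  1.95 -0.13  0.94  0.97]
n 1 total tool-shift [49.7  3.3  5.6] rot [-1.7 -0.   0.6]
[-1.0, 49.7, 3.3, 5.6, -1.7, -0.0, 0.6],
```

Request:
move_arm:
  moves:
    - [[-1, 15, 3, 6, -2, 0, 1], [-1, 20, 0, 0, 0, 0, 0], [-1, 12, 0, 0, 0, 0, 0], [-1, 3, 0, 0, 0, 0, 0]]

```text
clock: 10.4
tool_pos: [0.4887, 0.2381, 0.0117]
tool_rot: [-0.455, 0.538, 0.459, 0.542]
ft_force: [0.4, 0.3, -0.3]
grip_width: 0.996
```

```bash
python3 plan.py 483.5 234.7 6 80.5 -1
```

```text
at [488.7 238.1  11.7] jaw 80.5 xdown [ 0.001  0.008 -1.   ] F [ 0.4  0.3 -0.3] grip 0.996 t 10.4 q [-0.89  0.35  0.42  1.96 -0.19  0.87  1.04]
n 1 total tool-shift [ 5.7  4.6 -4.3] rot [ 0.   0.4 -0. ]
[-1.0, 5.7, 4.6, -4.3, 0.0, 0.4, -0.0],
```

Request:
move_arm:
  moves:
    - [[-1, 6, 5, -4, 0, 0, 0], [1, 0, 0, 0, 0, 0, 0], [1, 0, 0, 0, 0, 0, 0], [1, 0, 0, 0, 0, 0, 0], [1, 0, 0, 0, 0, 0, 0], [1, 0, 0, 0, 0, 0, 0], [1, 0, 0, 0, 0, 0, 0], [1, 0, 0, 0, 0, 0, 0]]

```text
clock: 11.4
tool_pos: [0.484, 0.2355, 0.0076]
tool_rot: [-0.455, 0.537, 0.458, 0.543]
ft_force: [-0.2, -0.2, 0.5]
grip_width: 0.517
```

```bash
python3 plan.py 490 130 160 50 1; echo; python3 plan.py 505 0 160 18.7 1
```

```text
at [484.  235.5   7.6] jaw 80.5 xdown [ 0.003  0.009 -1.   ] F [-0.2 -0.2  0.5] grip 0.517 t 11.4 q [-0.89  0.34  0.42  1.98 -0.19  0.85  1.04]
n 4 total tool-shift [-153.4  -23.6 -101.5] rot [30.5  0.6 -0. ]
[1.0, -38.4, -5.9, -25.4, 7.6, 0.1, -0.0], [1.0, -38.3, -9.2, -24.5, 7.6, 0.1, -0.0], [1.0, -38.2, -12.4, -23.1, 7.6, 0.1, -0.0], [1.0, -38.2, -15.4, -21.4, 7.6, 0.1, -0.0], 

at [484.  235.5   7.6] jaw 80.5 xdown [ 0.003  0.009 -1.   ] F [-0.2 -0.2  0.5] grip 0.517 t 11.4 q [-0.89  0.34  0.42  1.98 -0.19  0.85  1.04]
n 7 total tool-shift [-154.6  -60.  -227.2] rot [61.8  0.6 -0.2]
[1.0, -22.1, -8.6, -32.5, 8.8, 0.1, -0.0], [1.0, -22.0, -13.5, -30.8, 8.8, 0.1, -0.0], [1.0, -22.0, -18.0, -28.4, 8.8, 0.1, -0.0], [1.0, -21.9, -22.2, -25.3, 8.8, 0.1, -0.0], [1.0, -21.9, -25.8, -21.7, 8.8, 0.1, -0.0], [1.0, -21.8, -28.9, -17.5, 8.8, 0.1, -0.0], [1.0, -21.8, -31.2, -12.9, 8.8, 0.1, -0.0],
```

Request:
move_arm:
  moves:
    - [[1, -50, 0, 0, 0, 0, 0], [1, -50, -9, -32, 9, 0, 0], [1, -50, -14, -31, 9, 0, 0], [1, -10, -18, -28, 9, 0, 0], [1, 0, -22, -25, 9, 0, 0], [1, 0, -26, -22, 9, 0, 0], [1, 0, -29, -18, 9, 0, 0], [1, 0, -31, -13, 8, 0, 0]]

```text
clock: 12.4
tool_pos: [0.4995, -0.0057, 0.17]
tool_rot: [-0.1, 0.698, 0.107, 0.701]
ft_force: [0.9, 0.6, -2.1]
grip_width: 0.522
```

```bash
python3 plan.py 505.4 0 130 18.7 1
```

```text
at [499.5  -5.7 170. ] jaw 16.8 xdown [ 0.003  0.009 -1.   ] F [ 0.9  0.6 -2.1] grip 0.522 t 12.4 q [-0.77  0.05  0.73  1.93 -0.05  1.18  0.27]
n 1 total tool-shift [40.   3.4  7.1] rot [-1.9  0.3 -0.5]
[1.0, 40.0, 3.4, 7.1, -1.9, 0.3, -0.5],
```

Request:
move_arm:
  moves:
    - [[1, 20, 3, 7, -2, 0, 0], [1, 20, 0, 0, 0, 0, 0], [1, 5, 0, 0, 0, 0, 0], [1, 0, 0, 0, 0, 0, 0]]

```text
clock: 12.9
tool_pos: [0.5054, -0.0039, 0.1244]
tool_rot: [-0.11, 0.696, 0.116, 0.7]
ft_force: [1.2, 0.2, -1.0]
grip_width: 0.523
```

```bash
python3 plan.py 505.4 0 68 18.7 1 35
```

```text
at [505.4  -3.9 124.4] jaw 18.4 xdown [ 0.003  0.01  -1.   ] F [ 1.2  0.2 -1. ] grip 0.523 t 12.9 q [-0.75  0.13  0.73  1.97 -0.11  1.08  0.35]
n 2 total tool-shift [56.5  3.3  0.9] rot [-0.3  0.3 -0.5]
[1.0, 28.2, 1.6, 0.4, -0.1, 0.2, -0.2], [1.0, 28.2, 1.8, 0.5, -0.1, 0.2, -0.2],
```

Request:
move_arm:
  moves:
    - [[1, 0, 3, 1, 0, 0, -1], [1, 20, 1, 0, 0, 0, 0], [1, 20, 0, 0, 0, 0, 0], [1, 14, 0, 0, 0, 0, 0], [1, 2, 0, 0, 0, 0, 0]]

```text
clock: 13.52
tool_pos: [0.5081, 0.0026, 0.0703]
tool_rot: [-0.117, 0.693, 0.111, 0.703]
ft_force: [-0.0, 0.3, -1.0]
grip_width: 0.517
```

```bash
python3 plan.py 505.4 0 68 18.7 1 35
```

```text
at [508.1   2.6  70.3] jaw 18.6 xdown [ 0.015 -0.007 -1.   ] F [-0.   0.3 -1. ] grip 0.517 t 13.53 q [-0.74  0.21  0.72  2.02 -0.16  0.95  0.38]
n 1 total tool-shift [ 2.2 -1.6 -3.4] rot [-0.1  0.7  0.7]
[1.0, 2.2, -1.6, -3.4, -0.1, 0.7, 0.7],
```

Request:
move_arm:
  moves:
    - [[1, 3, -2, -3, 0, 1, 1], [-0.5, 0, 0, 0, 0, 0, 0], [-0.5, 0, 0, 0, 0, 0, 0], [-0.5, 0, 0, 0, 0, 0, 0], [-0.5, 0, 0, 0, 0, 0, 0], [-0.5, -20, 0, 0, 0, 0, 0], [-0.5, -40, 0, 0, 0, 0, 0], [-0.5, -50, 0, 0, 0, 0, 0]]

```text
clock: 14.52
tool_pos: [0.5056, -0.0011, 0.1789]
tool_rot: [-0.112, 0.702, 0.116, 0.694]
ft_force: [1.0, 1.0, 0.2]
grip_width: 0.75
```

```bash
python3 plan.py 450 -210 250 44.4 -1 58
```

```text
at [505.6  -1.1 178.9] jaw 18.6 xdown [-0.012  0.003 -1.   ] F [1.  1.  0.2] grip 0.75 t 14.53 q [-0.78  0.07  0.74  1.89 -0.06  1.21  0.3 ]
n 4 total tool-shift [ -71.  -179.9 -120. ] rot [-25.8  -0.5  -0.5]
[-1.0, -17.7, -45.0, -30.0, -6.5, -0.1, -0.1], [-1.0, -17.7, -41.4, -34.8, -6.5, -0.1, -0.1], [-1.0, -17.7, -37.2, -39.2, -6.5, -0.1, -0.1], [-1.0, -17.7, -32.6, -43.1, -6.5, -0.1, -0.1],
```

Request:
move_arm:
  moves:
    - [[-1, -17, -45, -30, -7, 0, 0], [-1, -18, -42, -35, -7, 0, 0], [-1, -18, -38, -39, -6, 0, 0], [-1, -10, -33, -41, -6, 0, 0], [-1, 0, -30, -20, 0, 0, 0], [-1, 0, 0, 0, 0, 0, 0]]

```text
clock: 15.28
tool_pos: [0.4638, -0.2534, 0.2489]
tool_rot: [-0.272, 0.652, 0.275, 0.652]
ft_force: [-1.4, 0.1, -0.6]
grip_width: 1.006
```

```bash
python3 -c "
from h import *
s=snap('wrist');tin(s,.479,-.249,.028,.028)
s=snap('scene','s3.png');
import cv2;cv2.imwrite('pics/s3c.png',cv2.resize(s['image'][180:300,230:380,::-1],None,fx=4,fy=4,interpolation=2))"; python3 plan.py 479 -249 70 44.4 -1
```

```text
tin n 2646 ctr [ 479.4 -249.1] size [55.5 60.3] ang 44.6 | top band ctr [ 478.9 -248.8] jaw ang 45.0 ztop 0.055
at [ 464.  -250.8  248.6] jaw 45.7 xdown [-0.001  0.006 -1.   ] F [0.1 0.4 0.4] grip 1.0 t 15.38 q [-0.52  0.08  1.    1.76 -0.07  1.35  1.29]
n 4 total tool-shift [178.6 -10.4  11.1] rot [ 1.3  0.2 -0.3]
[-1.0, 44.6, -2.6, 2.8, 0.3, 0.1, -0.1], [-1.0, 44.6, -2.5, 2.8, 0.3, 0.1, -0.1], [-1.0, 44.6, -2.5, 2.9, 0.3, 0.1, -0.1], [-1.0, 44.6, -2.4, 3.0, 0.3, 0.1, -0.1],
```

View pics/s3c.png

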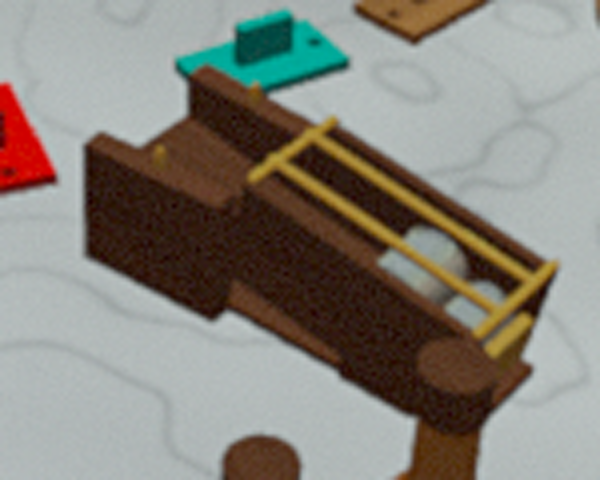

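The middle tin lies behind the slim one, at (430,265) in the crop. Now the stout tin.

Request:
move_arm:
  moves:
    - [[-1, 40, -5, 6, 1, 0, 0], [-1, 45, -3, 3, 0, 0, 0], [-1, 45, -2, 2, 0, 0, 0], [-1, 40, 0, 0, 0, 0, 0], [-1, 10, 0, 0, 0, 0, 0], [-1, 0, 0, 0, 0, 0, 0]]

```text
clock: 16.12
tool_pos: [0.4824, -0.238, 0.0643]
tool_rot: [-0.269, 0.65, 0.277, 0.654]
ft_force: [-0.5, -0.1, -0.3]
grip_width: 1.0
```

```bash
python3 plan.py 479 -249 10 44.8 -1 30
```

```text
at [ 482.4 -238.    64.3] jaw 45.4 xdown [ 0.001  0.013 -1.   ] F [-0.5 -0.1 -0.3] grip 1.0 t 16.12 q [-0.38  0.36  0.91  1.95 -0.35  1.    1.48]
n 2 total tool-shift [ 54.1  -5.8 -10.8] rot [ 0.6  0.6 -0.5]
[-1.0, 27.1, -2.9, -5.4, 0.3, 0.3, -0.2], [-1.0, 27.1, -2.8, -5.3, 0.3, 0.3, -0.2],
```

Request:
move_arm:
  moves:
    - [[-1, 0, -6, -11, 0, 0, 0], [-1, 20, 0, 0, 0, 0, 0], [-1, 20, 0, 0, 0, 0, 0], [-1, 12, 0, 0, 0, 0, 0], [-1, 2, 0, 0, 0, 0, 0]]

```text
clock: 16.75
tool_pos: [0.4811, -0.2504, 0.0097]
tool_rot: [-0.27, 0.649, 0.276, 0.656]
ft_force: [1.2, 0.2, 0.0]
grip_width: 1.004
```

```bash
python3 plan.py 479 -249 10 44.8 -1 30
```

```text
at [ 481.1 -250.4    9.7] jaw 45.4 xdown [ 0.006  0.013 -1.   ] F [1.2 0.2 0. ] grip 1.004 t 16.75 q [-0.29  0.45  0.85  1.98 -0.44  0.91  1.58]
n 1 total tool-shift [-0.3  2.5 -0.5] rot [ 0.6  0.8 -0.3]
[-1.0, -0.3, 2.5, -0.5, 0.6, 0.8, -0.3],
```

Request:
move_arm:
  moves:
    - [[1, 0, 2, 0, 0, 0, 0], [1, 0, 0, 0, 0, 0, 0], [1, 0, 0, 0, 0, 0, 0], [1, 0, 0, 0, 0, 0, 0], [1, 0, 0, 0, 0, 0, 0], [1, 0, 0, 0, 0, 0, 0]]

```text
clock: 17.5
tool_pos: [0.4802, -0.2489, 0.0105]
tool_rot: [-0.27, 0.648, 0.276, 0.656]
ft_force: [0.4, -0.4, -0.9]
grip_width: 0.633
```

```bash
python3 plan.py 505 0 180 18.7 1 45
```

```text
at [ 480.2 -248.9   10.5] jaw 45.5 xdown [ 0.007  0.013 -1.   ] F [ 0.4 -0.4 -0.9] grip 0.633 t 17.5 q [-0.3   0.44  0.85  1.98 -0.44  0.91  1.58]
n 7 total tool-shift [-166.1  157.6  197.2] rot [26.8  0.7 -0.4]
[1.0, -23.7, 22.5, 28.2, 3.8, 0.1, -0.1], [1.0, -23.8, 24.3, 26.6, 3.8, 0.1, -0.1], [1.0, -23.9, 26.0, 24.8, 3.8, 0.1, -0.1], [1.0, -23.9, 27.6, 23.0, 3.8, 0.1, -0.1], [1.0, -24.0, 29.0, 21.1, 3.8, 0.1, -0.1], [1.0, -24.1, 30.3, 19.0, 3.8, 0.1, -0.1], [1.0, -24.2, 31.5, 16.9, 3.8, 0.1, -0.1],
```

Request:
move_arm:
  moves:
    - [[1, -40, 0, 0, 0, 1, 0], [1, -40, 22, 28, 4, 0, 0], [1, -40, 24, 27, 4, 0, 0], [1, -35, 26, 25, 4, 0, 0], [1, -10, 27, 23, 4, 0, 0], [1, 0, 29, 21, 4, 0, 0], [1, 0, 30, 19, 4, 0, 0], [1, 0, 30, 17, 3, 0, 0]]

```text
clock: 18.5
tool_pos: [0.5122, 0.0021, 0.1801]
tool_rot: [-0.104, 0.701, 0.107, 0.697]
ft_force: [0.7, -0.3, -1.2]
grip_width: 0.638
```

```bash
python3 plan.py 505.4 0 130 18.7 1
```

```text
at [512.2   2.1 180.1] jaw 17.2 xdown [-0.006  0.003 -1.   ] F [ 0.7 -0.3 -1.2] grip 0.638 t 18.5 q [-1.02  0.1   1.    1.89 -0.1   1.21  0.32]
n 1 total tool-shift [50.1 -0.2 -6.8] rot [-1.5 -0.3 -0.3]
[1.0, 50.1, -0.2, -6.8, -1.5, -0.3, -0.3],
```

Request:
move_arm:
  moves:
    - [[1, 10, -2, -7, -2, 0, 0], [1, 22, 0, 0, 0, 0, 0], [1, 15, 0, 0, 0, 0, 0], [1, 0, 0, 0, 0, 0, 0]]

```text
clock: 19.0
tool_pos: [0.5049, -0.0006, 0.1311]
tool_rot: [-0.118, 0.699, 0.121, 0.695]
ft_force: [0.5, 0.8, -1.6]
grip_width: 0.639
```

```bash
python3 plan.py 504.5 0 71 18.7 1 25
```

```text
at [504.9  -0.6 131.1] jaw 19.5 xdown [-0.007  0.003 -1.   ] F [ 0.5  0.8 -1.6] grip 0.639 t 19.0 q [-0.98  0.16  0.99  1.96 -0.15  1.11  0.41]
n 3 total tool-shift [60.1  0.4  0.2] rot [ 0.8 -0.3 -0.3]
[1.0, 20.0, 0.1, 0.1, 0.3, -0.1, -0.1], [1.0, 20.0, 0.2, 0.0, 0.3, -0.1, -0.1], [1.0, 20.0, 0.2, -0.0, 0.3, -0.1, -0.1],
```

Request:
move_arm:
  moves:
    - [[1, 20, 0, 0, 1, 0, 0], [1, 20, 0, 0, 0, 0, 0], [1, 16, 0, -1, 0, 0, 0], [1, 4, 0, -1, 0, 0, 0]]

```text
clock: 19.5
tool_pos: [0.5042, -0.0028, 0.0716]
tool_rot: [-0.111, 0.699, 0.114, 0.697]
ft_force: [0.2, 0.1, -1.7]
grip_width: 0.637
```

```bash
python3 plan.py 504.5 0 71 18.7 1 25
```

```text
at [504.2  -2.8  71.6] jaw 18.4 xdown [-0.004  0.003 -1.   ] F [ 0.2  0.1 -1.7] grip 0.637 t 19.5 q [-0.92  0.26  0.96  2.02 -0.26  0.99  0.49]
n 1 total tool-shift [0.6 2.6 1.2] rot [-0.3 -0.2 -0.2]
[1.0, 0.6, 2.6, 1.2, -0.3, -0.2, -0.2],
```

Request:
move_arm:
  moves:
    - [[1, 1, 2, 0, 0, 0, 0], [-0.7, 0, 0, 0, 0, 0, 0], [-0.7, 0, 0, 0, 0, 0, 0], [-0.7, 0, 0, 0, 0, 0, 0], [-0.7, 0, 0, 0, 0, 0, 0], [-0.7, -20, 0, 0, 0, 0, 0], [-0.7, -40, 0, 0, 0, 0, 0], [-0.7, -50, 0, 0, 0, 0, 0]]

```text
clock: 20.5
tool_pos: [0.503, -0.0016, 0.1826]
tool_rot: [-0.112, 0.7, 0.113, 0.696]
ft_force: [0.7, 0.2, 1.0]
grip_width: 0.855
```

```bash
python3 plan.py 430 230 230 13.3 -1 50
```

```text
at [503.   -1.6 182.6] jaw 18.3 xdown [-0.007  0.001 -1.   ] F [0.7 0.2 1. ] grip 0.855 t 20.5 q [-1.05  0.07  1.02  1.9  -0.06  1.21  0.31]
n 5 total tool-shift [-46.7 243.    3.3] rot [ 5.  -0.4 -0.2]
[-1.0, -9.3, 48.6, 0.7, 1.0, -0.1, -0.0], [-1.0, -9.4, 48.6, -0.2, 1.0, -0.1, -0.0], [-1.0, -9.4, 48.6, -1.0, 1.0, -0.1, -0.0], [-1.0, -9.4, 48.5, -1.9, 1.0, -0.1, -0.0], [-1.0, -9.5, 48.5, -2.7, 1.0, -0.1, -0.0],
```

Request:
move_arm:
  moves:
    - [[-1, -10, 48, 1, 1, 0, 0], [-1, -10, 49, 0, 1, 0, 0], [-1, -10, 49, -1, 1, 0, 0], [-1, -10, 49, -2, 1, 0, 0], [-1, -9, 49, -3, 1, 0, 0], [-1, 0, 0, -20, 0, 0, 0], [-1, 0, 0, 0, 0, 0, 0]]

```text
clock: 21.38
tool_pos: [0.4106, 0.2335, 0.2393]
tool_rot: [-0.078, 0.702, 0.082, 0.703]
ft_force: [-0.3, 0.4, 0.9]
grip_width: 1.004
```

```bash
python3 - <<'E'
from h import *
s=snap('wrist','w4.png');sc=snap('scene','s4.png')
W=world(s);Z=W[...,2];D=np.hypot(W[...,0]-.356,W[...,1]-.303)
def rect(m,n):
    k,l,st,_=cv2.connectedComponentsWithStats(m.astype(np.uint8));i=1+st[1:,4].argmax();p=W[l==i]
    print(n,len(p),cv2.minAreaRect(p[:,:2].astype(np.float32)*1000),np.median(p[:,2]))
rect((Z>.005)&(Z<.06)&(D<.09),'lid');rect((Z>.038)&(Z<.06)&(D<.05),'fin top')
a=cv2.resize(s['image'],(560,420));b=cv2.resize(sc['image'][180:300,230:290+40],(240,320))
c=np.zeros((420,800,3),np.uint8);c[:,:560]=a;c[:288,560:]=cv2.resize(sc['image'][180:300,240:340],(240,288));cv2.imwrite('pics/w4c.png',c[:,:,::-1])
E
python3 plan.py 356 303 120 13.3 -1
```

```text
lid 5334 ((354.0581359863281, 302.7214050292969), (60.015743255615234, 111.27352142333984), 12.74818229675293) 0.009431093123618423
fin top 528 ((354.12921142578125, 303.1537170410156), (12.135441780090332, 44.971153259277344), 13.175047874450684) 0.042829235164289714
at [411.6 233.5 239.3] jaw 12.9 xdown [ 0.002  0.007 -1.   ] F [-0.  -0.1 -0.7] grip 1.001 t 21.48 q [-1.36 -0.1   0.71  1.89  0.06  1.33 -0.43]
n 3 total tool-shift [119.7  79.4 -39.1] rot [-0.4  0.2 -0.4]
[-1.0, 39.9, 26.5, -13.0, -0.1, 0.1, -0.1], [-1.0, 39.9, 26.6, -12.9, -0.1, 0.1, -0.1], [-1.0, 39.8, 26.7, -12.8, -0.1, 0.1, -0.1],
```

View pics/w4c.png

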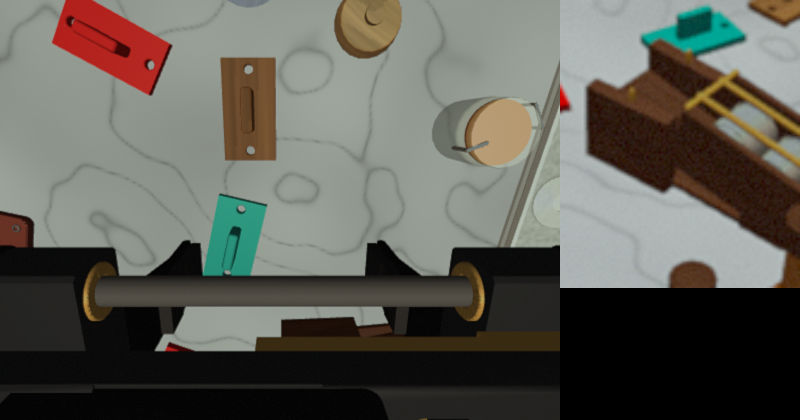

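Wrist view: the brown lid is at (248,108), clear of the cellar. In the scene inset the stout tin has joined the queue. The lid is at (354,303), yaw 13.

Request:
move_arm:
  moves:
    - [[-1, 40, 27, -14, 0, 0, 0], [-1, 40, 27, -13, 0, 0, 0], [-1, 35, 27, -13, 0, 0, 0], [-1, 5, 0, 0, 0, 0, 0], [-1, 0, 0, 0, 0, 0, 0]]

```text
clock: 22.1
tool_pos: [0.3597, 0.3041, 0.1175]
tool_rot: [-0.073, 0.701, 0.079, 0.705]
ft_force: [0.6, 0.4, 0.1]
grip_width: 0.999
```

```bash
python3 plan.py 354.1 303 14 13 -1 35
```

```text
at [359.7 304.1 117.5] jaw 12.4 xdown [ 0.006  0.009 -1.   ] F [0.6 0.4 0.1] grip 0.999 t 22.1 q [-1.42  0.03  0.65  2.05 -0.03  1.05 -0.55]
n 3 total tool-shift [103.5  -0.7  -6.5] rot [-0.6  0.4 -0.4]
[-1.0, 34.5, -0.2, -2.2, -0.2, 0.1, -0.1], [-1.0, 34.5, -0.1, -2.1, -0.2, 0.1, -0.1], [-1.0, 34.5, -0.0, -2.0, -0.2, 0.1, -0.1],
```

Request:
move_arm:
  moves:
    - [[-1, 30, 0, -6, -1, 0, 0], [-1, 30, 0, 0, 0, 0, 0], [-1, 25, 0, 0, 0, 0, 0], [-1, 10, 0, 0, 0, 0, 0], [-1, 0, 0, 0, 0, 0, 0]]

```text
clock: 22.72
tool_pos: [0.3623, 0.3039, 0.0257]
tool_rot: [-0.075, 0.697, 0.085, 0.708]
ft_force: [0.7, -0.4, 0.7]
grip_width: 1.002
```

```bash
python3 plan.py 354.1 303 14 13 -1 35
```

```text
at [362.3 303.9  25.7] jaw 13.0 xdown [ 0.013  0.017 -1.   ] F [ 0.7 -0.4  0.7] grip 1.002 t 22.73 q [-1.38  0.19  0.64  2.14 -0.16  0.83 -0.41]
n 1 total tool-shift [11.6  0.8 -8.4] rot [-0.   0.9 -0.8]
[-1.0, 11.6, 0.8, -8.4, -0.0, 0.9, -0.8],
```

Request:
move_arm:
  moves:
    - [[-1, 10, 1, -8, 0, 1, -1], [-1, 2, 0, 0, 0, 0, 0], [-1, 0, 0, 0, 0, 0, 0]]

```text
clock: 23.1
tool_pos: [0.3551, 0.3045, 0.015]
tool_rot: [-0.081, 0.702, 0.079, 0.703]
ft_force: [0.0, -0.0, 0.8]
grip_width: 1.004
```

```bash
python3 plan.py 354.1 303 14 13 -1 35
```

```text
at [355.1 304.5  15. ] jaw 13.0 xdown [ 0.001 -0.002 -1.   ] F [ 0.  -0.   0.8] grip 1.004 t 23.1 q [-1.38  0.22  0.64  2.14 -0.17  0.83 -0.42]
n 1 total tool-shift [ 1.  -1.3 -1.3] rot [-0.   0.   0.1]
[-1.0, 1.0, -1.3, -1.3, -0.0, 0.0, 0.1],
```

Request:
move_arm:
  moves:
    - [[1, 0, -1, -1, 0, 0, 0], [1, 0, 0, 0, 0, 0, 0], [1, 0, 0, 0, 0, 0, 0], [1, 0, 0, 0, 0, 0, 0], [1, 0, 0, 0, 0, 0, 0], [1, 0, 0, 0, 0, 0, 0], [1, 0, 0, 0, 0, 0, 0], [1, 0, 0, 0, 0, 0, 0]]

```text
clock: 24.1
tool_pos: [0.3545, 0.3035, 0.0155]
tool_rot: [-0.08, 0.702, 0.079, 0.703]
ft_force: [0.0, -0.2, -0.2]
grip_width: 0.175
```

Request:
move_arm:
  moves:
    - [[1, 0, 0, 0, 0, 0, 0], [1, 0, 0, 0, 0, 0, 0], [1, 0, 0, 0, 0, 0, 0]]

```text
clock: 24.48
tool_pos: [0.3546, 0.3035, 0.0156]
tool_rot: [-0.08, 0.702, 0.079, 0.703]
ft_force: [-0.2, -0.2, -0.1]
grip_width: 0.138
```

```bash
python3 plan.py 517 4 190 18.7 1 50
```

```text
at [354.6 303.5  15.6] jaw 13.0 xdown [ 0.001 -0.001 -1.   ] F [-0.2 -0.2 -0.1] grip 0.138 t 24.48 q [-1.38  0.22  0.64  2.14 -0.17  0.83 -0.42]
n 8 total tool-shift [-173.9 -328.6   91.1] rot [-5.7  0.   0.1]
[1.0, -21.7, -41.1, 11.4, -0.7, 0.0, 0.0], [1.0, -21.7, -41.2, 10.9, -0.7, 0.0, 0.0], [1.0, -21.8, -41.3, 10.4, -0.7, 0.0, 0.0], [1.0, -21.8, -41.5, 9.8, -0.7, 0.0, 0.0], [1.0, -21.8, -41.6, 9.3, -0.7, 0.0, 0.0], [1.0, -21.8, -41.7, 8.8, -0.7, 0.0, 0.0], [1.0, -21.8, -41.8, 8.3, -0.7, 0.0, 0.0], [1.0, -21.8, -41.9, 7.8, -0.7, 0.0, 0.0],
```

Request:
move_arm:
  moves:
    - [[1, -40, 0, 0, 0, 0, 0], [1, -50, -30, 10, 0, 0, 0], [1, -40, -42, 14, -1, 0, 0], [1, -25, -45, 14, -1, 0, 0], [1, -15, -48, 14, -1, 0, 0], [1, 0, -48, 12, -1, 0, 0], [1, 0, -48, 12, -1, 0, 0], [1, 0, -45, 10, -1, 0, 0]]

```text
clock: 25.48
tool_pos: [0.5222, 0.0264, 0.1928]
tool_rot: [-0.121, 0.695, 0.121, 0.698]
ft_force: [0.7, 0.4, -1.0]
grip_width: 0.137
```

```bash
python3 plan.py 517 4 150 18.7 1 50; python3 plan.py 530 45 160 18.7 1 50
```

```text
at [522.2  26.4 192.8] jaw 19.7 xdown [ 0.004  0.001 -1.   ] F [ 0.7  0.4 -1. ] grip 0.137 t 25.48 q [-1.1   0.12  1.05  1.85 -0.11  1.23  0.33]
n 1 total tool-shift [ 42.8 -19.3 -12.6] rot [1.  0.2 0. ]
[1.0, 42.8, -19.3, -12.6, 1.0, 0.2, 0.0], 
at [522.2  26.4 192.8] jaw 19.7 xdown [ 0.004  0.001 -1.   ] F [ 0.7  0.4 -1. ] grip 0.137 t 25.48 q [-1.1   0.12  1.05  1.85 -0.11  1.23  0.33]
n 1 total tool-shift [32.9 14.9 13.5] rot [1.  0.2 0. ]
[1.0, 32.9, 14.9, 13.5, 1.0, 0.2, 0.0],
```

Request:
move_arm:
  moves:
    - [[1, 20, -19, -12, -1, 0, 0], [1, 20, 0, 0, 0, 0, 0], [1, 8, 0, 0, 0, 0, 0], [1, 0, 0, 0, 0, 0, 0]]

```text
clock: 25.98
tool_pos: [0.5185, -0.001, 0.1439]
tool_rot: [-0.126, 0.694, 0.124, 0.698]
ft_force: [-0.3, -0.6, -0.8]
grip_width: 0.136
```

```bash
python3 - <<'E'
from h import *
s=snap('wrist','w5.png')
cv2.imwrite('pics/w5c.png',cv2.resize(s['image'][60:300,180:440,::-1],None,fx=2.4,fy=2.4,interpolation=2))
W=world(s);Z=W[...,2]
from plan import plan
plan(517,4,124,18.7,1)
t=ctrl.observe()['tool_pos']
D=np.hypot(W[...,0]-t[0],W[...,1]-t[1])
zt=t[2]-.0156+.010
m=(abs(Z-zt)<.004)&(D<.075)
k,l,st,_=cv2.connectedComponentsWithStats(m.astype(np.uint8));i=1+st[1:,4].argmax();p=W[l==i]
print('board top',len(p),cv2.minAreaRect(p[:,:2].astype(np.float32)*1000),np.median(p[:,2]),zt)
E
```

```text
at [518.7  -0.8 144.2] jaw 20.3 xdown [ 0.005 -0.001 -1.   ] F [ 0.2  0.1 -0.8] grip 0.135 t 26.02 q [-1.03  0.18  1.05  1.93 -0.17  1.13  0.44]
n 1 total tool-shift [20.2  5.2 -0. ] rot [1.6 0.3 0.2]
[1, 20.2, 5.2, -0.0, 1.6, 0.3, 0.2], 
board top 9935 ((508.688720703125, 22.82135581970215), (60.31278991699219, 60.26896286010742), 20.199703216552734) 0.13743022000939717 0.138624682319977
```

View pics/w5c.png

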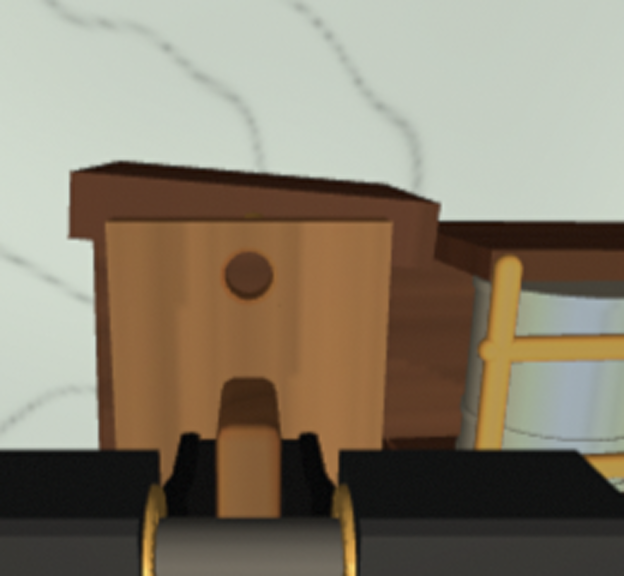

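The hole is at crop (248,275) and the dowel tip just peeks out beyond the board edge at (252,214). I'll back off along tool −y to see both dowels and the hole in one shot.

Request:
move_arm:
  moves:
    - [[1, 0, -50, 0, 2, 0, 0], [1, 0, -50, 0, 0, 0, 0], [1, 0, -12, 0, 0, 0, 0], [1, 0, 0, 0, 0, 0, 0], [1, 0, 0, 0, 0, 0, 0]]

```text
clock: 26.65
tool_pos: [0.5589, -0.1033, 0.1472]
tool_rot: [-0.116, 0.694, 0.116, 0.701]
ft_force: [-0.3, 0.9, -0.7]
grip_width: 0.14
```

```bash
cat > dow.py <<'E'
from h import *
from scipy import ndimage as nd
s=snap('wrist','w6.png');o=ctrl.observe();t=o['tool_pos']*1000;print('TCP',t.round(1))
W=world(s);I=s['image'].astype(int);f=210/np.tan(np.radians(float(s['vfov']))/2);P=s['pose']
def ray(u,v,z):
    d=P[:3,:3]@np.array([(u-s['cx'])/f,(v-s['cy'])/f,1]);c=P[:3,3];return (c+d*(z-c[2])/d[2])[:2]*1000
def pix(p):
    q=np.linalg.inv(P)@np.array([*p,1]);return q[:2]/q[2]*f+[s['cx'],s['cy']]
yel=(I[...,0]-I[...,2]>45)&(I[...,1]-I[...,2]>25)
for n,p in (('+y',(.5025,.0461)),('-y',(.531,-.0382))):
    a=pix((*p,.102));b=pix((*p,.088));print(n,'expected tip',a.round(1),'foot',b.round(1))
    x,y=(a+b)/2;x,y=int(x),int(y)
    l,k=nd.label(yel[y-16:y+17,x-16:x+17])
    for i in range(1,k+1):
        q=np.argwhere(l==i)[:,::-1]+[x-16,y-16]
        if len(q)>8:
            Q=W[q[:,1],q[:,0]];print('  blob',len(q),'u',q[:,0].min(),q[:,0].max(),'v',q[:,1].min(),q[:,1].max(),'z',np.percentile(Q[:,2],[10,90]).round(3),'centroid@95',ray(*q.mean(0),.095).round(1),'medxyz',(np.median(Q,0)*1000).round(1))
I8=cv2.resize(s['image'][60:300,160:440,::-1],None,fx=2.4,fy=2.4,interpolation=2);cv2.imwrite('pics/w6c.png',I8)
zt=(t[2]-5.6)/1000
# hole: depth clearly below board within the board
from scipy.spatial.transform import Rotation as Ro
R=Ro.from_quat(o['tool_rot']).as_matrix();h=t+R[:,1]*44.5
x,y=pix((h[0]/1000,h[1]/1000,zt)).astype(int)
sub=(W[y-18:y+19,x-18:x+19,2]<zt-.006)
l,k=nd.label(sub)
for i in range(1,k+1):
    q=np.argwhere(l==i)[:,::-1]+[x-18,y-18]
    if len(q)>20: print('hole',len(q),q.mean(0),'u',q[:,0].min(),q[:,0].max(),'v',q[:,1].min(),q[:,1].max(),'world',ray(*q.mean(0),zt).round(1),'rel tool(y,z)',((R.T[1:,:2])@(ray(*q.mean(0),zt)-t[:2])).round(1))
m=(abs(W[...,2]-zt)<.004)&(np.hypot(W[...,0]-t[0]/1000,W[...,1]-t[1]/1000)<.075)
k,l,st,_=cv2.connectedComponentsWithStats(m.astype(np.uint8));p=W[l==1+st[1:,4].argmax()]
print('board',cv2.minAreaRect(p[:,:2].astype(np.float32)*1000),'jaw',np.degrees(np.arctan2(R[1,2],R[0,2])).round(1),R[:,0].round(3))
E
python3 dow.py
```

```text
TCP [ 558.9 -103.1  147.2]
+y expected tip [274.2 -53.5] foot [274.7 -41.5]
-y expected tip [275.2 120.3] foot [275.5 120. ]
  blob 137 u 268 281 v 115 127 z [0.095 0.101] centroid@95 [530.6 -38.9] medxyz [530.7 -38.8  98.1]
hole 284 [283.27464789 173.75      ] u 274 293 v 165 183 world [543.6 -61.1] rel tool(y,z) [44.7 -1. ]
board ((549.8135375976562, -79.34660339355469), (60.35208511352539, 60.39107894897461), 18.758451461791992) jaw 18.9 [ 0.009  0.002 -1.   ]
```

View pics/w6c.png

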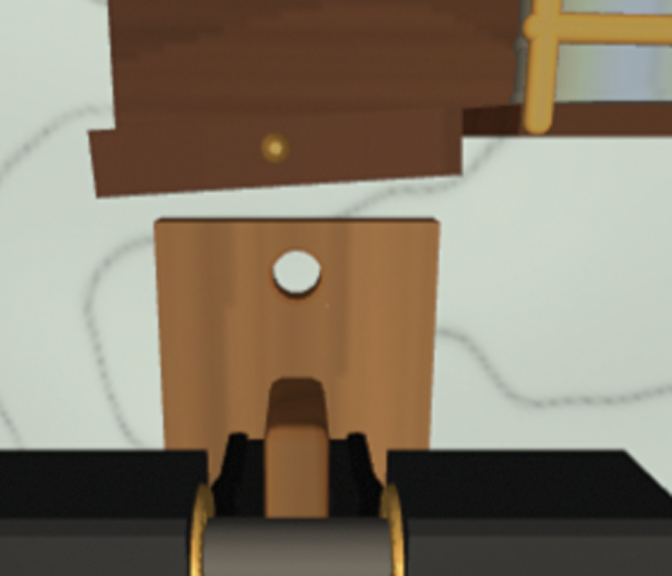

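The −y dowel is at crop (275,148) and the hole at (297,273). The dowel midpoint is (516.6,3.6) at yaw 18.5. The lid sits about −0.9 mm in tool z in the grip, so the TCP target is (517.4,4.1).

```bash
python3 plan.py 517.4 4.1 140 18.5 1 45
```

```text
at [ 558.9 -103.1  147.2] jaw 18.9 xdown [ 0.009  0.002 -1.   ] F [-0.4  0.9 -0.5] grip 0.137 t 26.7 q [-0.75  0.34  1.04  1.81 -0.32  1.17  0.72]
n 3 total tool-shift [  7.  114.9  -4.7] rot [0.4 0.5 0.1]
[1.0, 2.3, 38.3, -1.6, 0.1, 0.2, 0.0], [1.0, 2.4, 38.3, -1.7, 0.1, 0.2, 0.0], [1.0, 2.4, 38.3, -1.7, 0.1, 0.2, 0.0],
```

Request:
move_arm:
  moves:
    - [[1, 2, 38, -2, 0, 0.5, 0], [1, 2, 38, -2, 0, 0, 0], [1, 2, 30, -1, 0, 0, 0], [1, 0, 8, 0, 0, 0, 0], [1, 0, 0, 0, 0, 0, 0]]

```text
clock: 27.32
tool_pos: [0.5153, 0.0114, 0.1413]
tool_rot: [-0.118, 0.697, 0.119, 0.697]
ft_force: [0.1, 0.5, -1.2]
grip_width: 0.134
```

```bash
python3 plan.py 517.4 4.1 125 18.5 1 45
```

```text
at [515.3  11.4 141.3] jaw 19.3 xdown [ 0.001  0.002 -1.   ] F [ 0.1  0.5 -1.2] grip 0.134 t 27.32 q [-1.07  0.19  1.07  1.93 -0.18  1.13  0.41]
n 1 total tool-shift [16.3 -7.6 -0.4] rot [ 0.8  0.1 -0.1]
[1.0, 16.3, -7.6, -0.4, 0.8, 0.1, -0.1],
```

Request:
move_arm:
  moves:
    - [[1, 10, -7.5, -0.5, 1, 0, 0], [1, 6, 0, 0, 0, 0, 0], [1, 0, 0, 0, 0, 0, 0], [1, 0, 0, 0, 0, 0, 0]]

```text
clock: 27.82
tool_pos: [0.518, 0.0001, 0.124]
tool_rot: [-0.11, 0.698, 0.11, 0.699]
ft_force: [-0.1, -0.4, 0.2]
grip_width: 0.133
```

```bash
python3 plan.py 517.4 4.1 122 18.5 1 45
```

```text
at [5.18e+02 1.00e-01 1.24e+02] jaw 18.0 xdown [ 0.001  0.    -1.   ] F [-0.1 -0.4  0.2] grip 0.133 t 27.82 q [-1.03  0.23  1.07  1.95 -0.22  1.09  0.45]
n 1 total tool-shift [2.  4.  0.7] rot [-0.5  0.   0. ]
[1.0, 2.0, 4.0, 0.7, -0.5, 0.0, 0.0],
```

Request:
move_arm:
  moves:
    - [[1, 0, 3.5, 0.7, -0.5, 0, 0], [1, 0, 0, 0, 0, 0, 0], [1, 0, 0, 0, 0, 0, 0], [1, 0, 0, 0, 0, 0, 0]]

```text
clock: 28.32
tool_pos: [0.5178, 0.004, 0.1244]
tool_rot: [-0.114, 0.697, 0.114, 0.698]
ft_force: [0.2, 0.1, -1.5]
grip_width: 0.136
```

```bash
python3 plan.py 517.4 4.1 122 18.5 1 45
```

```text
at [517.8   4.  124.4] jaw 18.5 xdown [ 0.001  0.    -1.   ] F [ 0.2  0.1 -1.5] grip 0.136 t 28.32 q [-1.03  0.22  1.06  1.95 -0.22  1.09  0.45]
n 1 total tool-shift [ 2.4  0.2 -0.4] rot [0.  0.1 0. ]
[1.0, 2.4, 0.2, -0.4, 0.0, 0.1, 0.0],
```

Within 0.4 mm. Descend in small steps, watching the force.

Request:
move_arm:
  moves:
    - [[1, 4, 0, 0, 0, 0, 0], [1, 3, 0, 0, 0, 0, 0], [1, 3, 0, 0, 0, 0, 0], [1, 0, 0, 0, 0, 0, 0]]

```text
clock: 28.82
tool_pos: [0.5177, 0.0041, 0.1135]
tool_rot: [-0.114, 0.697, 0.114, 0.698]
ft_force: [-0.5, 0.0, -1.1]
grip_width: 0.135
```

```bash
python3 plan.py 517.4 4.1 104 18.5 1 45
```

```text
at [517.7   4.1 113.5] jaw 18.5 xdown [ 0.001  0.    -1.   ] F [-0.5  0.  -1.1] grip 0.135 t 28.82 q [-1.02  0.24  1.05  1.96 -0.24  1.07  0.46]
n 1 total tool-shift [ 9.5  0.1 -0.2] rot [ 0.   0.1 -0. ]
[1.0, 9.5, 0.1, -0.2, 0.0, 0.1, -0.0],
```

Request:
move_arm:
  moves:
    - [[1, 3, 0, 0, 0, 0, 0], [1, 3, 0, 0, 0, 0, 0], [1, 2, 0, 0, 0, 0, 0], [1, 0, 0, 0, 0, 0, 0]]

```text
clock: 29.32
tool_pos: [0.5177, 0.004, 0.1049]
tool_rot: [-0.114, 0.697, 0.114, 0.698]
ft_force: [0.4, -0.2, -0.3]
grip_width: 0.134
```

```bash
python3 plan.py 517.4 4.1 103.6 18.5 1 45
```

```text
at [517.7   4.  104.9] jaw 18.5 xdown [ 0.001  0.    -1.   ] F [ 0.4 -0.2 -0.3] grip 0.134 t 29.32 q [-1.01  0.26  1.05  1.97 -0.26  1.06  0.48]
n 1 total tool-shift [ 1.3  0.2 -0.3] rot [0.  0.1 0. ]
[1.0, 1.3, 0.2, -0.3, 0.0, 0.1, 0.0],
```

Request:
move_arm:
  moves:
    - [[1, 1.5, 0, 0, 0, 0, 0], [1, 1, 0, 0, 0, 0, 0], [1, 0, 0, 0, 0, 0, 0]]

```text
clock: 29.7
tool_pos: [0.5182, 0.004, 0.1037]
tool_rot: [-0.113, 0.697, 0.114, 0.698]
ft_force: [-1.4, -0.4, -1.6]
grip_width: 0.135
```

Request:
move_arm:
  moves:
    - [[1, 1.5, 0, 0, 0, 0, 0], [1, 0, 0, 0, 0, 0, 0]]

```text
clock: 29.95
tool_pos: [0.5184, 0.0039, 0.1037]
tool_rot: [-0.113, 0.697, 0.115, 0.698]
ft_force: [-1.1, -0.1, -0.7]
grip_width: 0.136
```

Seated: descent stopped at 103.7 against an expected 103.6. Release and back off.

Request:
move_arm:
  moves:
    - [[0.2, 0, 0, 0, 0, 0, 0], [0.2, 0, 0, 0, 0, 0, 0], [0.2, 0, 0, 0, 0, 0, 0], [0.2, 0, 0, 0, 0, 0, 0], [0.2, -15, 0, 0, 0, 0, 0], [0.2, -40, 0, 0, 0, 0, 0], [0.2, -50, 0, 0, 0, 0, 0], [0.2, 0, -50, 0, 0, 0, 0]]

```text
clock: 30.95
tool_pos: [0.535, -0.0397, 0.2148]
tool_rot: [-0.115, 0.696, 0.118, 0.699]
ft_force: [1.0, -0.4, 0.5]
grip_width: 0.404
```

Request:
move_arm:
  moves:
    - [[0.2, -10, -50, 0, 0, 0, 0], [0.2, 0, 0, 0, 0, 0, 0], [0.2, 0, 0, 0, 0, 0, 0]]

```text
clock: 31.32
tool_pos: [0.5524, -0.0916, 0.2288]
tool_rot: [-0.114, 0.695, 0.117, 0.701]
ft_force: [0.2, 0.1, -0.4]
grip_width: 0.401
```

```bash
python3 - <<'E'
from h import *
w=snap('wrist');sc=snap('scene');tp=snap('top')
W=world(w);m=(np.hypot(W[...,0]-.517,W[...,1]-.004)<.075)
for lo,hi in ((.092,.104),(.125,.137)):
    k=m&(W[...,2]>lo)&(W[...,2]<hi);n,l,st,_=cv2.connectedComponentsWithStats(k.astype(np.uint8))
    p=W[l==1+st[1:,4].argmax()];A=np.c_[p[:,:2]-p[:,:2].mean(0),np.ones(len(p))];c=np.linalg.lstsq(A,p[:,2],rcond=None)[0]
    print(len(p),cv2.minAreaRect(p[:,:2].astype(np.float32)*1000),'z',np.median(p[:,2]).round(4),'tilt deg',np.degrees(c[:2]).round(2))
import plan; plan.plan(517,4,200,18.5,0.2)
c=np.zeros((600,800,3),np.uint8)
c[:300,:400]=cv2.resize(w['image'],(400,300));c[:300,400:]=cv2.resize(tp['image'],(400,300))
c[300:,:400]=cv2.resize(sc['image'],(400,300));c[300:,400:]=cv2.resize(sc['image'][180:300,230:390],(400,300),interpolation=2)
cv2.imwrite('pics/final.png',c[:,:,::-1])
E
```

```text
9238 ((517.5007934570312, 3.6347312927246094), (60.22429656982422, 111.81153869628906), 18.57990264892578) z 0.0972 tilt deg [-0.06 -0.01]
1072 ((517.6124267578125, 3.1891231536865234), (11.895313262939453, 44.87942886352539), 18.984155654907227) z 0.1309 tilt deg [-0.71 -0.22]
at [552.3 -90.7 228.4] jaw 18.9 xdown [ 0.007  0.005 -1.   ] F [ 1.   0.8 -0.2] grip 0.401 t 31.48 q [-0.89  0.24  1.15  1.73 -0.24  1.32  0.64]
n 2 total tool-shift [ 28.7 101.   -3. ] rot [ 0.4  0.5 -0.2]
[0.2, 14.3, 50.5, -1.5, 0.2, 0.2, -0.1], [0.2, 14.3, 50.5, -1.6, 0.2, 0.2, -0.1],
```

View pics/final.png

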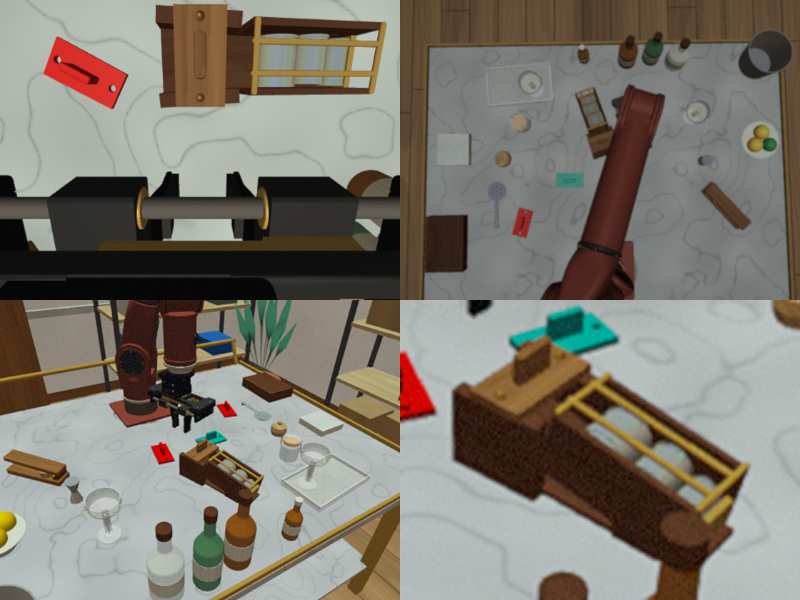

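The lid is flush: its board top reads 97.2 mm (98 nominal, within calibration), tilt is under 0.1°, and both dowels show in the holes. The tins queue slim, middle, stout from the outlet, the bystanders look unmoved, and the arm is clear.

```bash
python3 -c "
from workcell import ctrl
print(ctrl.sign_off())"
```

```text
the job is handed in; nothing more can be done
None
```

The job is done and handed in at about 31.5 s of the 72 s allowed. I loaded the slim, middle and stout tins in that order, and each rolled down to the stop or to the tin before it. I then put the brown lid over the two dowels and moved the arm clear.

The last checks, made just before handing in:
- **Lid:** the board lies flat with tilt under 0.1°, centred within about 1 mm. Both dowels show in the holes. Its top read 97.2 mm against 98 nominal, which is within the camera's 2 mm accuracy.
- **Tins:** they lie slim, middle, stout from the outlet, judged by eye; I did not measure their positions against the given 198, 159 and 110 mm.
- **Other things:** the glasses, the red and turquoise look-alikes and the rest look unmoved in the pictures. In the final top view the arm hides one red look-alike, but it is visible in the wrist view.
- **Forces:** the readings stayed under 10 N.

One thing went wrong on the way: my first grip on the slim tin was about 9 mm too high. I reopened the fingers and gripped again, and the tin did not shift.

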